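# Put a lock case away in the parts drawer

### The arm

A 6-joint arm with a two-finger parallel gripper is mounted at the origin on the work surface. World frame = base frame: x ahead of the robot, y to its left, z up, the work surface at z = 0. Lengths are in mm, angles in rad, forces in N, time in s.
With the tool pointing down it reaches from about 300 to 775 mm from the base axis. Payload 14.6 kg.
Tool frame: the origin (TCP) lies at the very end of the fingers, on their centre line; the grasp point (between the pads) lies 19 mm behind it; z points along the fingers, y is the line along which they close (so a half turn about z gives the same grasp; the last joint's range is limited). The gripper opens to 94 mm and grips with 3 to 60 N. Pads are 16 mm wide; open, the fingers measure 119 mm over their backs; the gripper's body (75 mm by 177 mm) begins 78 mm behind the grasp point.
Start: joints at [-1.174, 0.3, 1.521, -0, 1.321, -0.067], TCP at [246.034, -491.891, 205.446] pointing down, gripper open.
Joint ranges: [-3.03, 3.03], [-0.79, 2.21], [0.23, 2.52], [-1.04, 4.18], [0, 3.07], [-2.55, 2.55]. Speed limits (rad/s): [2.22, 2.22, 2.57, 3.14, 3.14, 3.14].

### API

Orientations are given as [roll, pitch, yaw] about the fixed x, y, z axes, in that order (R = Rz(yaw) Ry(pitch) Rx(roll)).
In Python, from cell import manip gives the robot as it stands.
- The arm moves only by the tool servo_tool, never from a script. Its argument "rows" is a list of rows, each a list of 7 numbers: the turn, a rotation vector about the world's x, y, z in degrees, then the shift along the world's x, y, z in mm, then the closure, from 0 (fully open) to 1 (shut). In form: [[rx, ry, rz, dx, dy, dz, fingers], ...]. A call has 1 to 20 rows; each row shifts and turns the commanded pose from where the row before left it; what a row does not reach is not made up. A row lasts 1/8 s, in which the tool goes at most 62.5 mm and 10.7 degrees, less where a joint would pass 70% of its speed; a pose out of reach is approached as far as the arm can. A call with a gripper value outside its range is refused whole. The fingers move at their own pace and stop on an object; "grip_force" is the grip in N (left out, the last holds). Time passes only in rows, so rows that do not move let the fingers close. It gives the time, the measured TCP pose, the force, the opening and the grip force at its end, in the units of the state.
- manip.read_state(): the state, without advancing time (a new reading comes with each control period).
- manip.camera(name): name is "scene" or "top" or "wrist"; returns the picture (480x640x3 uint8, red, green, blue); there is no depth.
- manip.camera_info(name): a dict with "fx", "fy", "cx", "cy" (pixels), "D" ([k1, k2, p1, p2, k3] as OpenCV has them; the pictures are not rectified), "position" and "rotation" of the camera in the world; the wrist camera has in their place "T_tool_cam" (4x4, takes a point from camera to tool coordinates, whose origin is the TCP and whose axes are the flange's). Camera axes: x right, y down, z forward; pixel columns grow to the right and rows downward; lengths in mm; the calibration is good to about 2 mm. A picture is of the moment at which its call begins: read the wrist's pose just before it. camera_info takes no time and is no camera call.
- manip.sign_off(): hands the job in; it is judged then, once.
The state is a dict: "clock": time; "joints": joint angles; "qd": joint speeds; "effort": joint torques, N m; "eef_pos": TCP position; "eef_rot": TCP orientation; "wrist_force": force on the tool from outside, world axes, zero at the start; "moment": the same for the moment, N m; "finger_gap": finger opening in mm; "finger_force": force on a finger pad.
Only numpy, scipy, OpenCV 4.12 (cv2) and the standard library are available. Lean on these libraries where they do the work, as an engineer would, in place of code of your own. Each camera call takes 0.05 s, during which the arm holds its last target. There are 200 camera calls.

### The job

On the lock-fitting bench, pull the drawer with the straight bar handle all the way out to its stop and gently lay the loose lock case flat on the floor of its empty rear compartment, behind the divider. Leave that drawer fully out, and leave the drawer with the round knob and the other things on the bench as they are.

Things in the scene. Friction and masses are not known exactly. Their poses are not given: they have to be found in the camera images.
- barcab: grey steel bench cabinet, fixed, 250 deep x 190 wide x 84 high, one drawer with a straight bar handle. Origin: on the bench under the middle of its front face; the front faces its own -x (the robot). Steel blanks lie fixed on its top, from 160 behind the front. Drawer: a 45 deep front compartment full of fixed stock, a divider, and an empty rear compartment 155 deep x 148 wide.
- barcab_drawer0 (a joint): how far the bar-handled drawer is pulled out, in m: 0 shut, 0.1736 at its stop; it slides along the cabinet's own -x. Light, with a little friction.
- barcab_drawer0_handle (a point): middle of the bar handle, moves with the drawer, axes as the cabinet's; 46 above the bench, 38 below the cabinet top. Bar 11 thick, 95 long along y, 29 clear behind it. From this point the rear compartment spans x +106 (divider) to +260, y -74 to +74; at the stop it is open to the sky up to x +223. Its floor is at z -24, divider top +12, side walls +16, drawer front +24.
- knobcab: the same cabinet, fixed, same size, but its drawer has a round knob; small brass parts lie fixed on its top. Origin and axes likewise.
- knobcab_drawer0 (a joint): how far the knob drawer is out, in m, 0 shut; leave it alone.
- knobcab_drawer0_handle (a point): the round knob, 28 across, 46 above the bench; the point is 35 in front of the drawer's front; leave it alone.
- lockcase: the loose lock case, a flat steel box 70 (x) x 44 (y) x 18 high, about 0.2 kg, with a brass bolt 20 wide and 10 thick that sticks 12 out of its +x end; keyhole and four screws on its upper face. It lies on the bench in front of the knob cabinet. Origin: centre of the underside of the steel box.
- lockcase_center (a point): centre of the lock case's steel box, 9 above its underside; axes as the lock case's.
- tin: open steel bowl, 90 across, 50 high; origin at the centre of its underside; leave it alone.
- driver: screwdriver lying on the bench; origin at its underside, near its middle; leave it alone.
- partsbox: open cardboard box 140 x 110 x 50 high with steel parts in it; origin at the centre of its underside; leave it alone.
- oilcan: grey can 54 across, 120 high; origin at the centre of its underside; leave it alone.
Mind the look-alikes: they are no part of the job. Several things have the shape of the lockcase; the one meant has the colours described above.

How it is judged (in metres and radians):
At the end, for the whole second after the job is handed in: the bar drawer is still, within 10 mm of its stop; the lock case rests released in its rear compartment, flat on the floor (centre under 14 mm above it, tilt under 0.15 rad, either face up, any heading); bystanders and knob drawer within 25 mm of their starts (value of joint barcab_drawer0 above 0.1636 m and x of lockcase_center in the frame of barcab_drawer0_handle between 0.107 and 0.262 m and y of lockcase_center in the frame of barcab_drawer0_handle between -0.075 and 0.075 m and z of lockcase_center in the frame of barcab_drawer0_handle between -0.024 and -0.01 m and angle between the z axis of lockcase and the z axis of barcab_drawer0_handle, either way round below 0.15 rad and linear speed of lockcase below 0.02 m/s and velocity of joint barcab_drawer0 between -0.02 and 0.02 m/s); the robot touches nothing.
It fails at once if the bowl, screwdriver, cardboard box or can was moved by more than 25 mm (distance of any of tin, driver, partsbox, oilcan from where it was at the start of the episode above 0.025 m).
It fails at once if the knob drawer was moved by more than 25 mm (distance of knobcab_drawer0_handle from where it was at the start of the episode above 0.025 m).
It fails at once if the lock case was dropped or thrown into the drawer (faster than 0.7 m/s inside it) (x of lockcase_center in the frame of barcab_drawer0_handle between 0.107 and 0.262 m and y of lockcase_center in the frame of barcab_drawer0_handle between -0.075 and 0.075 m and z of lockcase_center in the frame of barcab_drawer0_handle below 0.021 m and linear speed of lockcase above 0.7 m/s).
It also fails if it takes over 64 s, if anything falls off the work surface, if the arm or the gripper's body presses on something with over 40 N, if the wrist force passes 120 N, or if a joint passes its speed limit or range.

## Working session

There is one attempt and no reset: what is moved stays moved. The work goes in short steps, Python scripts to look and compute and a tool call to move; the robot and the scene stay as the last step left them, time stands still between calls to the robot, and variables do not carry over. Pictures are saved under pics/ and viewed, at most 10 in all, crops included, and the job is handed in when it is done.

Besides the shell and the picture viewer there is one more tool, called after ">>>" as name(argument=value, ...), one argument or row to a line, values as JSON. servo_tool: Moves the arm, as the interface text tells. Its arguments: {"type":"object","properties":{"rows":{"type":"array","items":{"type":"array","items":{"type":"number"}}},"grip_force":{"type":"number"}},"required":["rows"]}

```bash
mkdir -p pics
cat > h.py <<'E'
import numpy as np, cv2
from cell import manip
def K(i): return np.array([[i['fx'],0,i['cx']],[0,i['fy'],i['cy']],[0,0,1.]]), np.array(i['D'],float)
def ray(name,px,z,T=None):
    i=manip.camera_info(name);k,D=K(i)
    u=cv2.undistortPoints(np.array(px,float).reshape(-1,1,2),k,D).reshape(-1,2)
    d=np.c_[u,np.ones(len(u))]
    if name=='wrist': R,p=T[:3,:3],T[:3,3]
    else: R,p=np.array(i['rotation']),np.array(i['position'])
    d=d@R.T
    return p+d*((z-p[2])/d[:,2])[:,None]
def wristT():
    from scipy.spatial.transform import Rotation as Ro
    s=manip.read_state();T=np.eye(4);T[:3,:3]=Ro.from_euler('xyz',s['eef_rot']).as_matrix();T[:3,3]=s['eef_pos']
    return T@np.array(manip.camera_info('wrist')['T_tool_cam'])
def shot(name,fn):
    im=manip.camera(name);cv2.imwrite('pics/'+fn,im[:,:,::-1]);return im
E
python3 - <<'E'
from h import *
print(manip.read_state())
for n in('scene','top','wrist'):print(manip.camera_info(n))
shot('top','top1.png');shot('scene','scene1.png')
E
```

```text
{'clock': 0.0, 'joints': array([-1.17358527e+00,  3.00475138e-01,  1.52160845e+00, -8.94274183e-06,
        1.32072372e+00, -6.66271368e-02]), 'qd': array([-0.00165742,  0.0007621 ,  0.00053231,  0.00012946, -0.00086246,
        0.00161679]), 'effort': array([-1.93436535e-03, -5.31810093e+01, -3.52743566e+01,  7.06798607e-02,
        2.42807984e-02, -8.39719291e-05]), 'eef_pos': array([ 245.9340888 , -491.63712332,  204.87254775]), 'eef_rot': array([-3.14038012e+00, -7.22265289e-05,  4.63840370e-01]), 'wrist_force': array([ 0.20444835, -0.22297633, -0.59340616]), 'moment': array([-0.02664708,  0.00742251,  0.00102476]), 'finger_force': 0.0, 'finger_gap': 93.76752364116781}
{'fx': 521.0030424695939, 'fy': 521.0030424695939, 'cx': 308.099581790279, 'cy': 232.99731485565974, 'D': array([0.02560232, 0.        , 0.        , 0.        , 0.        ]), 'position': array([1167.39564996,  375.20973753, 1188.239994  ]), 'rotation': array([-2.54912913, -0.01480702,  2.17136337])}
{'fx': 487.8164234528247, 'fy': 487.8164234528247, 'cx': 315.3611344178448, 'cy': 239.1483320819324, 'D': array([-0.00372118,  0.        ,  0.        ,  0.        ,  0.        ]), 'position': array([ 247.15080268,  -38.44114699, 1456.53219872]), 'rotation': array([-2.93876886, -0.00536933, -1.44830847])}
{'fx': 413.0175733678142, 'fy': 413.0175733678142, 'cx': 325.2215314067438, 'cy': 234.04141892939248, 'D': array([-0.09339039,  0.        ,  0.        ,  0.        ,  0.        ]), 'T_tool_cam': array([[ 5.63098059e-04, -9.68194331e-01, -2.50198763e-01,
         7.19699392e+01],
       [ 9.99999840e-01,  5.31497615e-04,  1.93865833e-04,
        -9.53327878e-01],
       [-5.47197549e-05, -2.50198832e-01,  9.68194475e-01,
        -1.80659588e+02],
       [ 0.00000000e+00,  0.00000000e+00,  0.00000000e+00,
         1.00000000e+00]])}
```

View pics/top1.png

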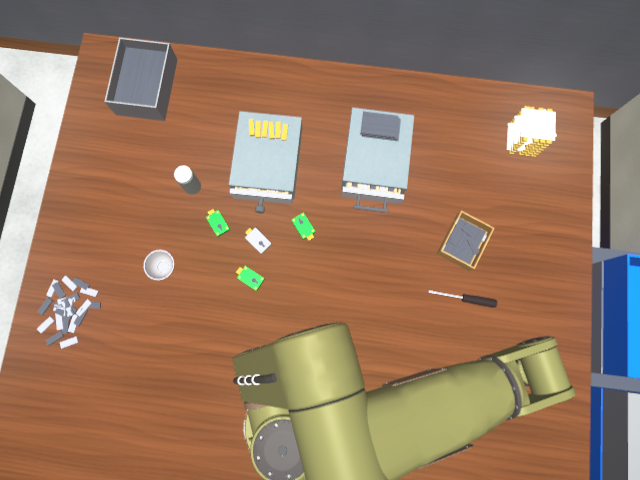

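View pics/scene1.png

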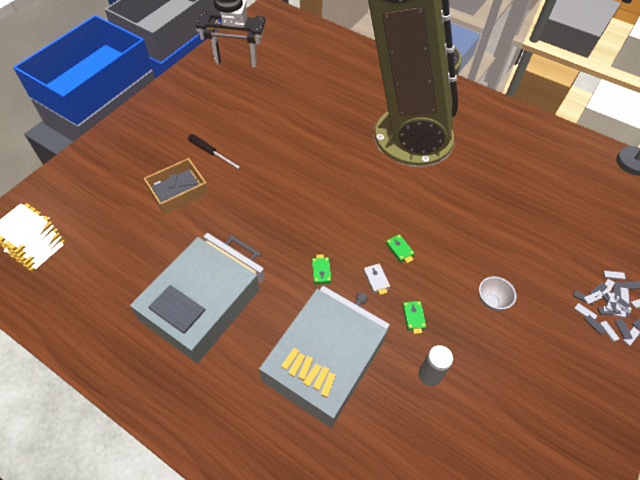

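The top view shows four lock-case shapes. Three are green, at (217,222), (304,226) and (250,278), and one is grey steel with a brass bolt, at (258,240). I choose the grey one. The bar handle is at about (371,208) and the knob at (260,206). I'll check the choice in a crop and measure.

```bash
sed -i "s/np.array(i\['rotation'\])/Ro.from_euler('xyz',i['rotation']).as_matrix()/; s/^    from scipy.*//; 1a from scipy.spatial.transform import Rotation as Ro" h.py
python3 - <<'E'
from h import *
im=cv2.imread('pics/top1.png')
a=cv2.resize(im[205:270,190:320],None,fx=6,fy=6,interpolation=cv2.INTER_CUBIC)[:, :780]
b=cv2.resize(im[100:220,330:430],None,fx=4.9,fy=4.9,interpolation=cv2.INTER_CUBIC)[:588]
cv2.imwrite('pics/c1.png',cv2.resize(np.hstack([cv2.resize(a,(780,390)) ]),None,fx=1,fy=1)); cv2.imwrite('pics/c2.png',b)
hsv=cv2.cvtColor(im,cv2.COLOR_BGR2HSV)
m=((hsv[...,1]<60)&(hsv[...,2]>130)).astype(np.uint8); mm=np.zeros_like(m);mm[222:258,240:278]=m[222:258,240:278]
c=max(cv2.findContours(mm,0,2)[0],key=cv2.contourArea);r=cv2.minAreaRect(c);bx=cv2.boxPoints(r)
print(r);P=ray('top',bx,18);print(P,P.mean(0))
y=((hsv[...,0]>18)&(hsv[...,0]<35)&(hsv[...,1]>120)&(hsv[...,2]>120)); ys,xs=np.where(y[222:258,240:278]);print(xs.mean()+240,ys.mean()+222,ray('top',[[xs.mean()+240,ys.mean()+222]],9))
print('tin',ray('top',[[159,265]],50))
E
```

```text
((258.0000305175781, 240.50003051757812), (23.334524154663086, 14.849242210388184), 45.0)
[[520.44711535 202.36901117  18.        ]
 [556.44191429 175.78195119  18.        ]
 [512.23162046 119.15452508  18.        ]
 [476.6786166  145.81654812  18.        ]] [516.44981667 160.78050889  18.        ]
248.0 230.5909090909091 [[544.67609431 196.57206967   9.        ]]
tin [[402.93413277 431.2716104   50.        ]]
```

View pics/c1.png

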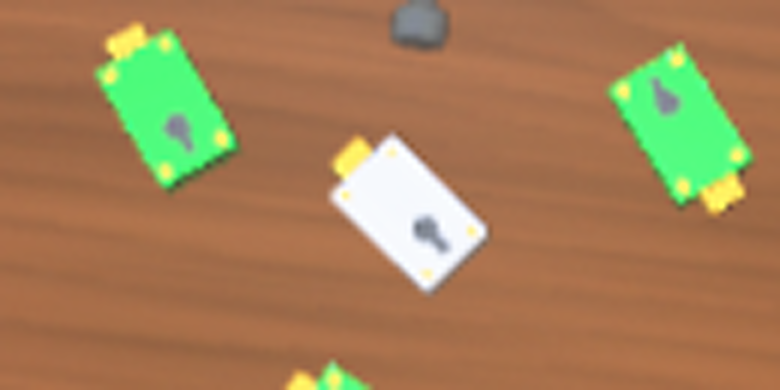

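View pics/c2.png

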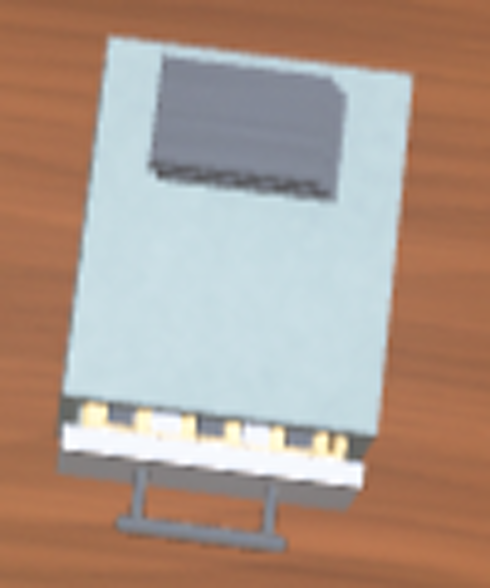

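The crop confirms the choice: a silver case with its brass bolt at the upper left, between the two green ones. The bar handle spans crop pixels (118,523) to (285,544). Next I'll compute poses.

Run:
```python
from h import *
f=lambda p,s,o:(np.array(p,float)+.5)/s-.5+np.array(o)
P=ray('top',f([[392,135],[487,232],[428,292],[330,197]],6,(190,205)),18)
print('lock',P.round(1),P.mean(0)); d=(P[0]-P[1]+P[3]-P[2]);print('yaw',np.arctan2(d[1],d[0]),np.linalg.norm(d)/2)
H=ray('top',f([[118,523],[285,544]],4.9,(330,100)),46);d=H[0]-H[1];print('handle',H.round(1),H.mean(0),'yaw',np.arctan2(-d[0],d[1]),np.linalg.norm(d))
C=ray('top',f([[108,38],[412,74],[380,437],[63,400]],4.9,(330,100)),84);print('cab',C.round(1));d=C[0]-C[3]+C[1]-C[2];print(np.arctan2(d[1],d[0]),np.linalg.norm(d)/2, (C[2]+C[3])/2)
for n,p,z in(('knob',(260,206),46),('green',(304,226),18),('green',(217,222),18),('driverL',(430,292),15),('box c',(467,240),50),('can',(183,174),120)):print(n,ray('top',[p],z).round(0))
```

```text
lock [[556.2 176.   18. ]
 [512.7 121.5  18. ]
 [478.9 146.4  18. ]
 [520.7 202.2  18. ]] [517.12487106 161.51062915  18.        ]
yaw 0.9125099722693726 69.69518839132377
handle [[ 649.7 -112.2   46. ]
 [ 649.1 -214.8   46. ]] [ 649.41717152 -163.46237264   46.        ] yaw -0.005648080896667611 102.61352634658164
cab [[ 948.3  -70.8   84. ]
 [ 947.9 -260.4   84. ]
 [ 711.4 -260.5   84. ]
 [ 710.9  -69.2   84. ]]
-0.003265817453958587 236.936713283413 [ 711.15315415 -164.84095529   84.        ]
knob [[616. 166.  46.]]
green [[578.  29.  18.]]
green [[558. 292.  18.]]
driverL [[ 426. -366.   15.]]
box c [[ 588. -455.   50.]]
can [[664. 389. 120.]]
```

>>> servo_tool(
  rows=[
    [0,0,4.5,29,23.5,0,0.68],
    [0,0,4.5,29,23.5,0,0.68],
    [0,0,4.5,29,23.5,0,0.68],
    [0,0,4.5,29,23.5,0,0.68],
    [0,0,4.5,29,23.5,0,0.68],
    [0,0,4.5,29,23.5,0,0.68],
    [0,0,4.5,29,23.5,0,0.68],
    [0,0,4.5,29,23.5,0,0.68],
    [0,0,4.5,29,23.5,0,0.68],
    [0,0,4.5,29,23.5,0,0.68],
    [0,0,4.5,29,23.5,0,0.68],
    [0,0,4.5,29,23.5,0,0.68],
    [0,0,4.5,29,23.5,0,0.68],
    [0,0,4.9,26,22.5,0,0.68],
    [0,0,0,0,0,0,0.68],
    [0,0,0,0,0,0,0.68],
  ],
  grip_force=20,
)

```text
clock: 2.1
eef_pos: [648.6, -164.2, 205.0]
eef_rot: [-3.141, -0.0, 1.569]
wrist_force: [-0.6, 0.1, 0.2]
finger_gap: 29.9
finger_force: 0.0
```

Run:
```python
from h import *
T=wristT();np.save('T1.npy',T);shot('wrist','w1.png');s=manip.read_state();print(s['eef_pos'],s['eef_rot'],s['joints'].round(2),s['clock'])
```

```text
[ 648.5145991  -164.49860351  205.29953112] [-3.14113506e+00  1.12982844e-05  1.56893771e+00] [-0.3   0.57  1.13 -0.    1.43 -0.3 ] 2.15
```

View pics/w1.png

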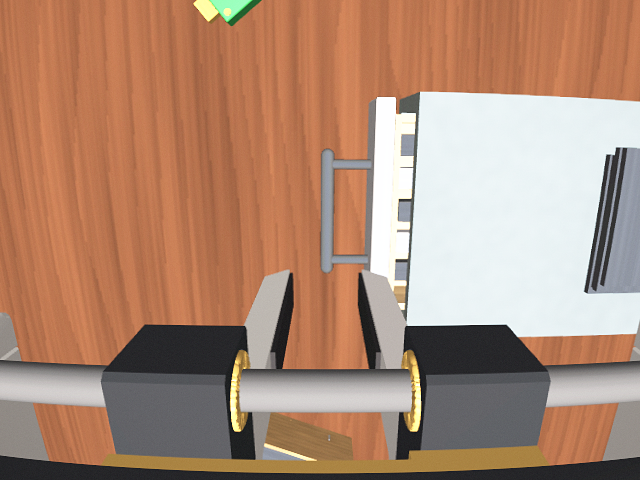

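The wrist view shows the bar from pixel (328,150) to (327,272), with the drawer front's top edge at about columns 372 to 395 and the cabinet top edge at about 416.

Run:
```python
from h import *
T=np.load('T1.npy')
print(ray('wrist',[[328,155],[327,266]],48,T).round(1),ray('wrist',[[373,150],[371,265],[395,150]],70,T).round(1),ray('wrist',[[420,92],[416,220],[414,334]],84,T).round(1))
```

```text
[[ 650.  -112.5   48. ]
 [ 649.2 -206.9   48. ]] [[ 683.8 -107.3   70. ]
 [ 684.6 -198.5   70. ]
 [ 700.4 -107.2   70. ]] [[ 714.5  -65.9   84. ]
 [ 715.9 -158.2   84. ]
 [ 719.9 -253.2   84. ]]
```

>>> servo_tool(
  rows=[
    [0,0,0,0.5,1,-30,0.68],
    [0,0,0,0.5,1,-30,0.68],
    [0,0,0,0,1,-30,0.68],
    [0,0,0,0,1,-30,0.68],
    [0,0,0,0,0,-25,0.68],
    [0,0,0,0,0,-20,0.68],
    [0,0,0,0,0,-13,0.68],
    [0,0,0,0,0,0,0.68],
    [0,0,0,0,0,0,1],
    [0,0,0,0,0,0,1],
    [0,0,0,0,0,0,1],
    [0,0,0,0,0,0,1],
    [0,0,0,0,0,0,1],
  ],
  grip_force=20,
)

```text
clock: 3.78
eef_pos: [650.4, -160.0, 28.2]
eef_rot: [3.141, 0.0, 1.57]
wrist_force: [-1.3, 0.3, 5.9]
finger_gap: 9.9
finger_force: 20.0
```

>>> servo_tool(
  rows=[
    [0,0,0,-4,0,0,1],
    [0,0,0,-8,0,0,1],
    [0,0,0,-12,0,0,1],
    [0,0,0,-12,0,0,1],
    [0,0,0,-12,0,0,1],
    [0,0,0,-12,0,0,1],
    [0,0,0,-12,0,0,1],
    [0,0,0,-12,0,0,1],
    [0,0,0,-12,0,0,1],
    [0,0,0,-12,0,0,1],
    [0,0,0,-12,0,0,1],
    [0,0,0,-10,0,0,1],
    [0,0,0,-8,0,0,1],
    [0,0,0,-6,0,0,1],
    [0,0,0,-4,0,0,1],
    [0,0,0,0,0,0,1],
  ],
)

```text
clock: 5.78
eef_pos: [502.1, -158.8, 28.1]
eef_rot: [3.141, -0.001, 1.57]
wrist_force: [-1.3, 10.7, 10.2]
finger_gap: 10.5
finger_force: 20.0
```

>>> servo_tool(
  rows=[
    [0,0,0,-4,1,0,1],
    [0,0,0,-4,1,0,1],
    [0,0,0,-4,0.5,0,1],
    [0,0,0,-4,0,0,1],
    [0,0,0,-3,0,0,1],
    [0,0,0,-3,0,0,1],
    [0,0,0,0,0,0,1],
  ],
)

```text
clock: 6.65
eef_pos: [485.1, -158.5, 28.4]
eef_rot: [3.128, 0.004, 1.57]
wrist_force: [41.1, -4.6, -26.0]
finger_gap: 20.9
finger_force: 20.0
```

>>> servo_tool(
  rows=[
    [0,0,0,4,0,0,1],
    [0,0,0,0,0,0,1],
    [0,0,0,0,0,0,0.68],
    [0,0,0,0,0,0,0.68],
    [0,0,0,0,0,0,0.68],
  ],
)

```text
clock: 7.28
eef_pos: [483.6, -157.3, 27.3]
eef_rot: [-3.141, -0.0, 1.57]
wrist_force: [-0.1, -0.2, 0.7]
finger_gap: 30.2
finger_force: 0.0
```

>>> servo_tool(
  rows=[
    [0,0,0,0,0,15,0.68],
    [0,0,0,0,0,30,0.68],
    [0,0,0,0,0,45,0.68],
    [0,0,0,0,0,45,0.5],
    [0,0,-4,3,30,25,0.3],
    [0,0,-4,3,32,0,0.3],
    [0,0,-4,3,32,0,0.3],
    [0,0,-4,3,32,0,0.3],
    [0,0,-4,3,32,0,0.3],
    [0,0,-4,3,32,0,0.3],
    [0,0,-4,3,32,0,0.3],
    [0,0,-4,3,32,0,0.3],
    [0,0,-4,4,32,0,0.3],
    [0,0,-1.7,5,32,0,0.3],
    [0,0,0,0,0,0,0.3],
    [0,0,0,0,0,0,0.3],
  ],
)

```text
clock: 9.28
eef_pos: [516.9, 160.1, 187.9]
eef_rot: [3.141, -0.0, 0.913]
wrist_force: [0.9, 0.8, 0.6]
finger_gap: 65.9
finger_force: 0.0
```

Run:
```python
from h import *
T=wristT();np.save('T2.npy',T);im=shot('wrist','w2.png');s=manip.read_state();print(s['eef_pos'],s['eef_rot'],s['finger_gap'])
cv2.imwrite('pics/top2.png',manip.camera('top')[:,:,::-1])
hsv=cv2.cvtColor(im,cv2.COLOR_RGB2HSV)
m=((hsv[...,1]<40)&(hsv[...,2]>170)).astype(np.uint8)
for c in cv2.findContours(m,0,2)[0]:
  if cv2.contourArea(c)>1500:
    r=cv2.minAreaRect(c);P=ray('wrist',cv2.boxPoints(r),18,T);e=[np.linalg.norm(P[k]-P[k+1])for k in(0,1)];print(np.round(r[0]),P.mean(0).round(1),np.round(e),P.round(1).tolist())
```

```text
[516.90932779 159.8321054  187.86028236] [ 3.14138484e+00 -2.77910668e-05  9.12149466e-01] 65.81184998020262
[322. 209.] [516.3 164.8  18. ] [43. 70.] [[520.8, 205.8, 18.0], [554.9, 179.4, 18.0], [512.6, 123.1, 18.0], [476.9, 150.7, 18.0]]
[530. 101.] [714.9 126.9  18. ] [188. 176.] [[682.4, 250.9, 18.0], [838.5, 145.9, 18.0], [750.5, -6.2, 18.0], [588.2, 117.1, 18.0]]
[460. 102.] [663.8 161.4  18. ] [ 18. 216.] [[651.8, 270.0, 18.0], [669.8, 269.2, 18.0], [676.9, 53.1, 18.0], [656.7, 53.4, 18.0]]
[22. 48.] [400.2 433.4  18. ] [42. 78.] [[412.2, 476.5, 18.0], [442.3, 447.7, 18.0], [389.1, 390.8, 18.0], [357.2, 418.5, 18.0]]
```

View pics/w2.png

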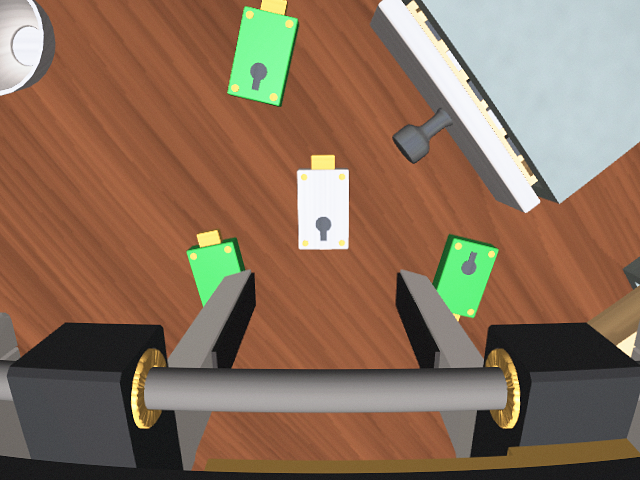

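The wrist view shows the silver case centred at (322,209), aligned with the tool, with the green ones clear of both fingers. I'll descend and grip.

>>> servo_tool(
  rows=[
    [0,0,0,0,1,-30,0.3],
    [0,0,0,0,1,-40,0.3],
    [0,0,0,0,1,-40,0.3],
    [0,0,0,0,0.5,-35,0.3],
    [0,0,0,0,0,-20,0.3],
    [0,0,0,0,0,-12,0.3],
    [0,0,0,0,0,-7,0.3],
    [0,0,0,0,0,0,0.3],
    [0,0,0,0,0,0,1],
    [0,0,0,0,0,0,1],
    [0,0,0,0,0,0,1],
    [0,0,0,0,0,0,1],
    [0,0,0,0,0,0,1],
  ],
  grip_force=25,
)

```text
clock: 11.0
eef_pos: [517.2, 164.2, 3.9]
eef_rot: [3.141, -0.0, 0.912]
wrist_force: [-2.0, 0.2, 6.5]
finger_gap: 43.7
finger_force: 25.0
```

Run:
```python
import cv2
im=cv2.imread('pics/top2.png');cv2.imwrite('pics/c3.png',cv2.resize(im[95:295,290:440],None,fx=3,fy=3,interpolation=cv2.INTER_CUBIC))
```

```text
(no output)
```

View pics/c3.png

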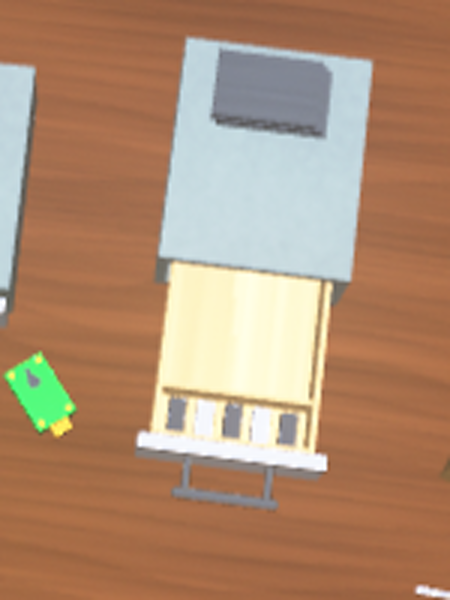

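The case is gripped at 43.7 mm, and the drawer is out with an empty rear compartment. In the crop the handle runs from (174,490) to (275,504), and the divider from (165,388) to (310,405).

Run:
```python
from h import *
f=lambda p:(np.array(p,float)+.5)/3-.5+np.array((290,95))
print(ray('top',f([[174,490],[275,504]]),46).round(1),ray('top',f([[165,388],[310,405]]),58).round(1),ray('top',f([[160,258],[350,280]]),84).round(1))
```

```text
[[ 491.7 -111.3   46. ]
 [ 490.1 -210.6   46. ]] [[ 589.4  -90.9   58. ]
 [ 589.9 -233.9   58. ]] [[ 712.8  -70.6   84. ]
 [ 713.5 -257.9   84. ]]
```

>>> servo_tool(
  rows=[
    [0,0,0,0,0,10,1],
    [0,0,0,0,0,25,1],
    [0,0,0,0,0,35,1],
    [0,0,0,0,0,35,1],
    [0,0,0,0,0,31,1],
    [0,0,2.5,9,-21,10,1],
    [0,0,2.5,9,-22,0,1],
    [0,0,2.5,9,-22,0,1],
    [0,0,2.5,9,-22,0,1],
    [0,0,2.5,9,-22,0,1],
    [0,0,2.5,9,-22,0,1],
    [0,0,2.5,9,-22,0,1],
    [0,0,2.5,9,-22,0,1],
    [0,0,2.5,9,-22,0,1],
    [0,0,2.5,9,-22,0,1],
    [0,0,2.5,9,-22,0,1],
    [0,0,2.5,9,-22,0,1],
    [0,0,2.5,9,-22,0,1],
    [0,0,2.5,9,-22,0,1],
    [0,0,2.8,10,-19,0,1],
  ],
)

```text
clock: 13.5
eef_pos: [653.0, -162.6, 149.6]
eef_rot: [-3.141, -0.0, 1.573]
wrist_force: [-0.3, 0.3, -2.3]
finger_gap: 43.6
finger_force: 25.0
```

>>> servo_tool(
  rows=[
    [0,0,0,0,0,0,1],
    [0,0,0,0,0,0,1],
  ],
)

```text
clock: 13.75
eef_pos: [652.7, -161.3, 149.4]
eef_rot: [-3.141, -0.0, 1.571]
wrist_force: [-0.5, -0.8, -2.0]
finger_gap: 43.5
finger_force: 25.0
```

Run:
```python
from h import *
T=wristT();np.save('T3.npy',T);shot('wrist','w3.png')
```

```text
(no output)
```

View pics/w3.png

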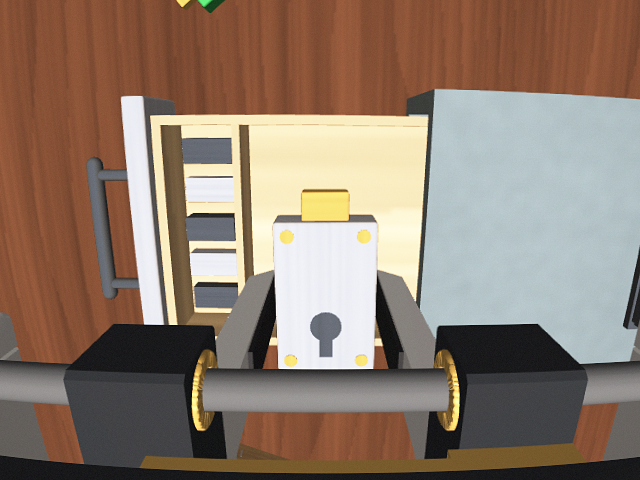

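The case hangs level over the rear compartment, between the divider (column 249) and the cabinet lip (column 428). I'll lower it gently.

>>> servo_tool(
  rows=[
    [0,0,0,0,0,-15,1],
    [0,0,0,0,0,-20,1],
    [0,0,0,0,0,-20,1],
    [0,0,0,0,0,-20,1],
    [0,0,0,0,0,-15,1],
    [0,0,0,0,0,-12,1],
    [0,0,0,0,0,-8,1],
    [0,0,0,0,0,-5,1],
    [0,0,0,0,0,-3,1],
    [0,0,0,0,0,-2,1],
    [0,0,0,0,0,-1,1],
    [0,0,0,0,0,0,1],
  ],
)

```text
clock: 15.3
eef_pos: [653.1, -161.9, 28.6]
eef_rot: [3.141, 0.0, 1.572]
wrist_force: [-0.4, 0.2, -1.9]
finger_gap: 43.6
finger_force: 25.0
```

>>> servo_tool(
  rows=[
    [0,0,0,0,0,-1,1],
    [0,0,0,0,0,-1,1],
    [0,0,0,0,0,0,1],
  ],
)

```text
clock: 15.68
eef_pos: [653.0, -161.9, 26.3]
eef_rot: [-3.141, -0.0, 1.572]
wrist_force: [-0.2, 0.4, -0.8]
finger_gap: 43.7
finger_force: 25.0
```

>>> servo_tool(
  rows=[
    [0,0,0,0,0,-1,1],
    [0,0,0,0,0,0,1],
  ],
)

```text
clock: 15.92
eef_pos: [653.3, -161.9, 25.9]
eef_rot: [3.141, 0.0, 1.572]
wrist_force: [0.2, 0.6, 2.5]
finger_gap: 43.4
finger_force: 25.0
```

>>> servo_tool(
  rows=[
    [0,0,0,0,0,0,0.36],
    [0,0,0,0,0,0,0.36],
    [0,0,0,0,0,0,0.36],
    [0,0,0,0,0,5,0.36],
    [0,0,0,0,0,12,0.36],
    [0,0,0,0,0,25,0.36],
    [0,0,0,0,0,40,0.36],
    [0,0,0,0,0,45,0.36],
    [0,0,0,0,0,40,0.36],
    [0,0,0,-30,0,0,0.36],
    [0,0,0,-40,0,0,0.36],
    [0,0,0,-40,0,0,0.36],
    [0,0,0,-40,0,0,0.36],
    [0,0,0,0,0,0,0.36],
    [0,0,0,0,0,0,0.36],
  ],
)

```text
clock: 17.8
eef_pos: [503.7, -162.0, 193.4]
eef_rot: [3.14, 0.001, 1.572]
wrist_force: [1.0, -0.1, -0.0]
finger_gap: 60.6
finger_force: 0.0
```

Run:
```python
from h import *
shot('wrist','w4.png');im=shot('scene','s4.png')
```

```text
(no output)
```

View pics/w4.png

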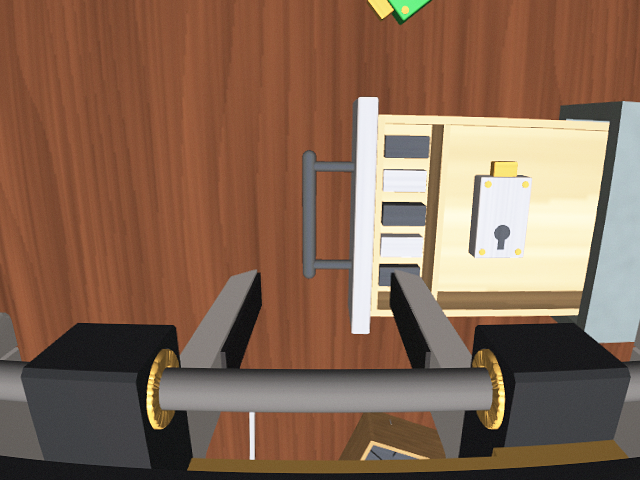

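View pics/s4.png

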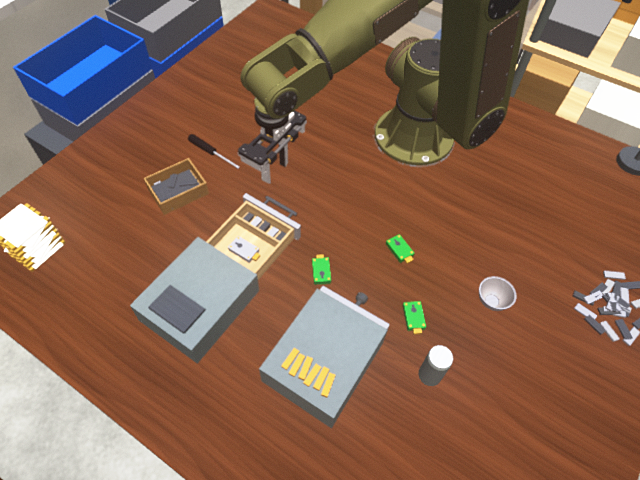

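The case lies flat in the rear compartment at (502,217), and the bystanders have not moved. One check that the drawer is still at its stop, then I'll hand in.

Run:
```python
from h import *
T=wristT();P=ray('wrist',[[310,160],[309,268]],48,T);print(P.round(1))
if P[:,0].mean()<494: print(manip.sign_off())
```

```text
[[ 491.1 -113.3   48. ]
 [ 489.6 -202.1   48. ]]
the job is handed in; nothing more can be done
None
```

The job is handed in at about 18 s: the bar drawer is out at its stop, the silver lock case lies flat and released in the rear compartment, and nothing else looks moved in the last pictures; the hand-in call returned no verdict.

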